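# Right the glue bottle and lift the carrying tray level

### The job

The glue bottle has fallen over on the wooden carrying tray. Stand it upright on the tray floor, on the side of the rail where it lay, and let go of it; then take the tray by its red grip rail, lift it about 12 cm clear of the bench and finish while still holding it there, steady and level, with the bottle standing and the solder reel in their places. Do not let the bottle fall again or drop off the tray, and do not disturb the phone, marker and tape roll on the bench.

Things in the scene. Friction and masses are not known exactly. Their poses are not given: they have to be found in the camera images.
- tray: loose plywood carrying tray, 320 mm (its x) by 210 mm (its y), about 0.45 kg; origin on the bench under its centre, z up. Stands on four 8 mm rubber feet: floor top 13 mm above the origin, 5 mm thick lips round the edge reach 22 mm. A raised red grip rail runs along the tray's y axis across its middle. Its yaw varies
- grip_rail (a point): centre of the tray's red grip rail: a flat-sided bar 16 mm thick (tray x), 104 mm long (tray y), 30 mm high, from 60 to 90 mm above the tray's origin, carried on two 16 mm by 18 mm posts at tray y = -36 and +36 mm; axes as the tray's
- glue_bottle: white glue bottle with red nozzle, 140 mm long, about 0.11 kg, centre of mass about 50 mm from the base; body a 40 mm diameter cylinder to about 75 mm, shoulder to 94 mm, then tapering nozzle at most 24 mm wide. Origin: centre of base; z: base to tip. Starts lying on the tray floor on the tray's -x side (nearer the robot), nozzle roughly along tray +y. Stands by itself
- solder_reel: blue reel of solder, 64 mm by 60 mm and 44 mm high, about 0.11 kg, standing loose on the tray floor on the tray's +x side, about 95 mm from the grip rail; origin: centre of its underside
- phone: dark phone lying on the bench to the right of the tray, 165 by 81 by 11 mm: leave alone
- marker: felt marker lying on the bench to the right of the tray, 18 by 113 by 20 mm: leave alone
- tape_roll: black roll of tape lying on the bench to the right of the tray, 67 mm diameter, 19 mm high: leave alone

How it is judged (in metres and radians):
On the way, in this order (a step that is already met when the one before it is completed fails the run):
1. the glue bottle stands upright on the floor of the tray, let go, the tray still on the bench (angle between glue_bottle's own z axis and vertical below 0.1 rad and z of glue_bottle in the frame of tray between 0.008 and 0.02 m and x of glue_bottle in the frame of tray below -0.025 m and contact force between glue_bottle and the arm below 0.1 N and contact force between glue_bottle and the fingers below 0.1 N and linear speed of glue_bottle below 0.03 m/s and height (world z) of tray below 0.01 m), for 0.3 s.
2. the tray is lifted clear of the bench by its grip rail, level (height (world z) of tray above 0.05 m and angle between tray's own z axis and vertical below 0.14 rad and contact force between tray and the fingers above 2 N), for 0.2 s.
At the end, for the whole second after the job is handed in: The gripper holds the tray by its red rail, 80 to 180 mm above the bench, level within 0.1 rad and still (under 20 mm/s); the bottle stands (within 0.14 rad), untouched, on the tray on its own side of the rail; the solder reel stands on the other side (height (world z) of tray between 0.08 and 0.18 m and angle between tray's own z axis and vertical below 0.1 rad and contact force between tray and the fingers above 2 N and distance between the grasp point and grip_rail below 0.075 m and linear speed of tray below 0.02 m/s and angular speed of tray below 0.1 rad/s and angle between each of glue_bottle, solder_reel's own z axis and vertical below 0.14 rad and z of glue_bottle in the frame of tray between 0.008 and 0.02 m and x of glue_bottle in the frame of tray between -0.15 and -0.025 m and y of glue_bottle in the frame of tray between -0.1 and 0.1 m and contact force between glue_bottle and the fingers below 0.1 N and contact force between glue_bottle and the arm below 0.1 N and x of solder_reel in the frame of tray between 0.03 and 0.15 m and z of solder_reel in the frame of tray between 0.008 and 0.02 m); the arm keeps its last pose, push and grip.
It fails at once if the tray is lifted while the bottle is not standing (height (world z) of tray above 0.03 m and angle between glue_bottle's own z axis and vertical above 0.35 rad).
It fails at once if the tray is tipped (angle between tray's own z axis and vertical above 0.25 rad).
It fails at once if the bottle drops off the tray (z of glue_bottle in the frame of tray below 0.003 m).
It fails at once if the phone, marker or tape roll is disturbed (distance of any of phone, marker, tape_roll from where it was at the start of the episode above 0.03 m).
It also fails if it takes over 58 s, if anything falls off the work surface, if the arm or the gripper's body presses on something with over 40 N, if the wrist force passes 120 N, or if a joint passes its speed limit or range.

### The arm

A 6-joint arm with a two-finger parallel gripper is mounted at the origin on a cart in front of the work surface, level with it; the furniture and walls round the work are solid. World frame = base frame: x ahead of the robot, y to its left, z up, the work surface at z = 0. Lengths are in m, angles in degrees, forces in N, time in s.
With the tool pointing down it reaches from about 0.4 to 0.825 m from the base axis. Payload 7 kg.
Tool frame: the origin (TCP) lies at the very end of the fingers, on their centre line; the grasp point (between the pads) lies 19 mm behind it (ctrl.grasp_offset is the distance from the TCP to the grasp point, in m); z points along the fingers, y is the line along which they close (so a half turn about z gives the same grasp; the last joint's range is limited). The gripper opens to 88 mm and grips with 3 to 60 N. Pads are 19 mm wide; open, the fingers measure 130 mm over their backs; the gripper's body (78 mm by 193 mm) begins 47 mm behind the grasp point.
Start: joints at [16.507, 20.546, 0.682, 0, -70.136, -16.507], TCP at [0.675, -0, 0.202] pointing down, gripper open.
Joint ranges: [-176.03, 176.03], [-82.01, 121.73], [-58.28, 71.71], [-173.87, 95.51], [-174.79, -0.11], [-173.66, 173.66]. Speed limits (degrees/s): [136.94, 136.94, 172.46, 180, 180, 180].

### API

Orientations are given as [roll, pitch, yaw] about the fixed x, y, z axes, in that order (R = Rz(yaw) Ry(pitch) Rx(roll)).
In Python, from plant import ctrl gives the robot as it stands. The module is installed in compiled form; this text tells all that it offers.
- The arm moves only by the tool jog_arm, never from a script. Its argument "plan" is a list that holds one entry, the list of rows, each a list of 7 numbers: the opening, from 0 (shut) to 1 (fully open), then the shift along the tool's x, y, z in m, then the turn, a rotation vector about the tool's x, y, z in degrees. A call has 1 to 20 rows; each row is the pose to reach, as a shift and turn from the pose commanded when the call began, along the tool's axes at that moment; what a row does not reach only later rows make up. A row lasts 1/8 s, in which the tool goes at most 62.5 mm and 10.7 degrees, less where a joint would pass 70% of its speed; a pose out of reach is approached as far as the arm can. A call with a gripper value outside its range is refused whole. The fingers move at their own pace and stop on an object; the grip force is fixed at half the most. Time passes only in rows, so rows that repeat a pose let the fingers close. It gives the time, the measured TCP pose, the force, the opening and the grip force at its end, in the units of the state.
- ctrl.get_obs(): the state, without advancing time (a new reading comes with each control period).
- ctrl.snapshot(name): name is "scene" or "side" or "wrist"; returns a dict with "image" (400x640x3 uint8, red, green, blue), "vertical_fov" (degrees; the focal length in pixels is half the picture's height over the tangent of half this angle, whatever the lens; pixels are square), "cx", "cy" (the principal point, pixels), "R" (3x3) and "t" (3): a world point X has camera coordinates R X + t; the wrist camera has in their place "T_tool_cam" (4x4, takes a point from camera to tool coordinates, whose origin is the TCP and whose axes are the flange's). Camera axes: x right, y down, z forward; pixel columns grow to the right and rows downward; lengths in m; the calibration is good to about 2 mm. A picture is of the moment at which its call begins: read the wrist's pose just before it. There is no depth.
- ctrl.close_job(): hands the job in; it is judged then, once.
The state is a dict: "clock": time; "joint_pos": joint angles; "qvel": joint speeds; "tau": joint torques, N m; "tool_pos": TCP position; "orientation": TCP orientation; "force": force on the tool from outside, world axes, zero at the start; "moment": the same for the moment, N m; "opening": finger opening in m; "gripper_force": force on a finger pad.
Only numpy, scipy, OpenCV 4.12 (cv2) and the standard library are available. Lean on these libraries where they do the work, as an engineer would, in place of code of your own. Each camera call takes 0.05 s, during which the arm holds its last target. There are 200 camera calls.

## Working session

There is one attempt and no reset: what is moved stays moved. The work goes in short steps, Python scripts to look and compute and a tool call to move; the robot and the scene stay as the last step left them, time stands still between calls to the robot, and variables do not carry over. Pictures are saved under pics/ and viewed, at most 10 in all, crops included, and the job is handed in when it is done.

Besides the shell and the picture viewer there is one more tool, called by a JSON object that holds its "fn" and its "kwargs". jog_arm: Moves the arm, as the interface text tells. Its arguments: {"type":"object","properties":{"plan":{"type":"array","items":{"type":"array","items":{"type":"array","items":{"type":"number"}}}}},"required":["plan"]}

```bash
mkdir -p pics
cat > h.py <<'E'
import numpy as np, cv2
from scipy.spatial.transform import Rotation as Ro
from plant import ctrl
def snap(n,save=None):
    o=ctrl.get_obs(); s=ctrl.snapshot(n); im=s["image"]
    if save: cv2.imwrite(f"pics/{save}.png",im[:,:,::-1])
    if "R" in s: R=np.array(s["R"]); t=np.array(s["t"])
    else:
        T=np.array(s["T_tool_cam"]); Rw=Ro.from_euler("xyz",o["orientation"],degrees=True).as_matrix()
        Rc=Rw@T[:3,:3]; c=Rw@T[:3,3]+np.array(o["tool_pos"]); R=Rc.T; t=-R@c
    f=200/np.tan(np.radians(s["vertical_fov"])/2)
    return dict(im=im,R=R,t=t,f=f,cx=s["cx"],cy=s["cy"])
def ray(s,u,v):
    d=s["R"].T@np.array([(u-s["cx"])/s["f"],(v-s["cy"])/s["f"],1]); return -s["R"].T@s["t"],d/np.linalg.norm(d)
def onz(s,u,v,z):
    c,d=ray(s,u,v); return c+d*(z-c[2])/d[2]
def tri(rs):
    A=sum(np.eye(3)-np.outer(d,d) for c,d in rs); b=sum((np.eye(3)-np.outer(d,d))@c for c,d in rs); return np.linalg.solve(A,b)
def proj(s,X):
    p=s["R"]@np.array(X)+s["t"]; return p[:2]/p[2]*s["f"]+[s["cx"],s["cy"]]
E
python3 - <<'E'
from h import *
ims=[]
for n in ("scene","side","wrist"):
    s=snap(n,n+"0"); print(n,s["f"],-s["R"].T@s["t"],s["R"][2])
print(ctrl.get_obs(),ctrl.grasp_offset)
E
```

```text
scene 382.45975914764983 [ 0.14004671 -0.7264007   0.5341864 ] [ 0.43541922  0.75339009 -0.49276107]
side 465.9488315797899 [0.2877135  0.93588312 0.71357346] [ 0.21093628 -0.82692012 -0.52125714]
wrist 320.035519151196 [ 0.67583487 -0.08439972  0.38409124] [-2.19069065e-04  3.07931990e-01 -9.51408346e-01]
{'clock': 0.15, 'joint_pos': array([ 1.65060061e+01,  2.05821621e+01,  6.46568851e-01, -1.51751016e-02,
       -7.01375905e+01, -1.65077241e+01]), 'qvel': array([ 0.06838476, -0.10571637,  0.19185596,  0.01776265, -0.05653485,
       -0.00035733]), 'tau': array([ 1.39394037e-04, -5.83274567e+01,  2.93289685e+01,  7.00122759e+00,
        8.75052094e-03, -9.76538854e-05]), 'tool_pos': array([ 6.74591661e-01, -3.91484316e-05,  2.01340144e-01]), 'orientation': array([ 1.79925779e+02, -7.11720456e-03, -9.00068784e+01]), 'force': array([-0.00274064, -0.5132497 , -0.11231766]), 'moment': array([ 0.05273077, -0.00771311, -0.01268769]), 'gripper_force': 0.0, 'opening': 0.08726735299994343} 0.0188
```

View pics/scene0.png

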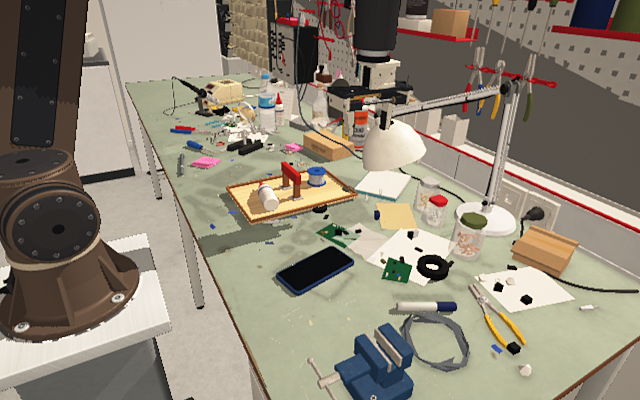

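View pics/wrist0.png

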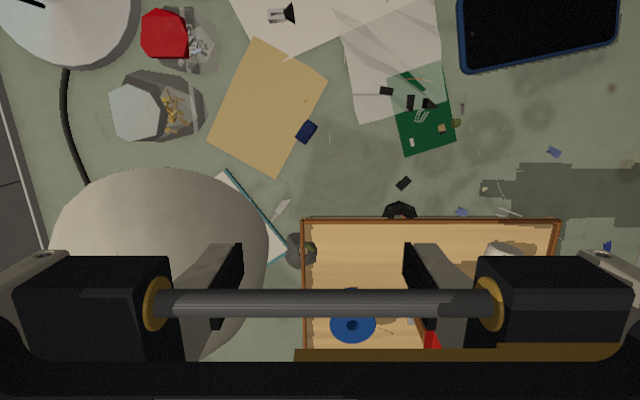

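View pics/side0.png

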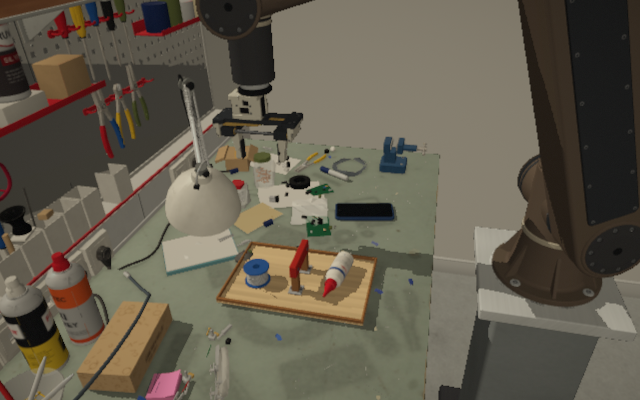

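Run:
```python
from h import *
s=snap("side")
cv2.imwrite("pics/sc.png",cv2.resize(s["im"][230:330,200:400,::-1],None,fx=4,fy=4,interpolation=cv2.INTER_CUBIC))
for u,v in [(243,245),(378,258),(368,318),(221,296)]: print(onz(s,u,v,0.02).round(4))
c=snap("scene")
cv2.imwrite("pics/cc.png",cv2.resize(c["im"][150:230,215:365,::-1],None,fx=5,fy=5,interpolation=cv2.INTER_CUBIC))
```

```text
[0.7116 0.0787 0.02  ]
[0.3771 0.0604 0.02  ]
[0.3708 0.2569 0.02  ]
[0.6895 0.2607 0.02  ]
```

View pics/sc.png

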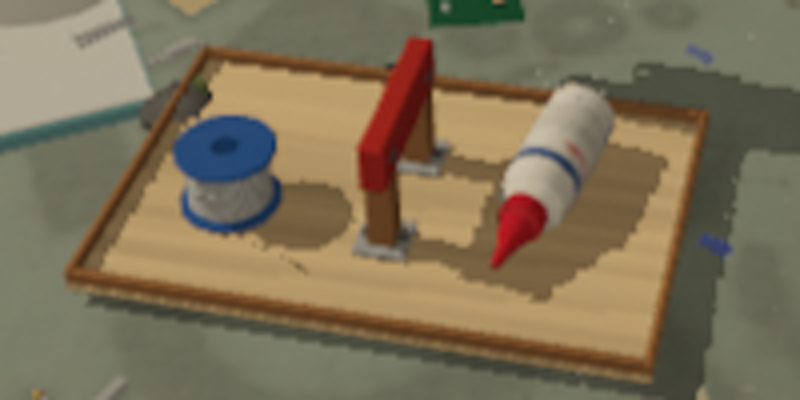

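View pics/cc.png

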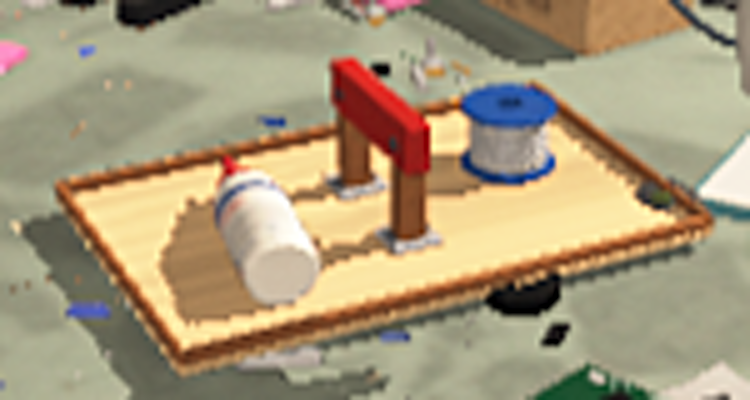

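Run:
```python
from h import *
s=snap("side");c=snap("scene")
S=lambda u,v:(200+u/4,230+v/4); C=lambda u,v:(215+u/5,150+v/5)
z=.022
a=np.array([onz(s,*S(*p),z) for p in [(207,48),(707,112),(652,365),(70,278)]])
b=np.array([onz(c,*C(*p),z) for p in [(712,220),(180,350),(60,187),(540,85)]])
print(a.round(4),b.round(4))
for q in (a,b):
    print(q.mean(0)); e=(q[0]+q[3]-q[1]-q[2])/2; print("len",np.linalg.norm(e),"yaw",np.degrees(np.arctan2(e[1],e[0]))); e=(q[2]+q[3]-q[0]-q[1])/2;print("wid",np.linalg.norm(e),"yaw",np.degrees(np.arctan2(e[1],e[0]))-90)
print("tip",tri([ray(s,*S(493,267)),ray(c,*C(228,160))]))
print("base",onz(c,*C(283,275),.033), "tip z",onz(s,*S(493,267),.033),onz(c,*C(228,160),.033))
# rail top corners
print("rail",[onz(s,*S(*p),.09) for p in [(433,42),(410,38),(362,150),(385,155)]])
print("railc",[onz(c,*C(*p),.09) for p in [(332,65),(352,58),(430,122),(405,130)]])
print("reel",onz(s,*S(225,145),.057),onz(c,*C(510,103),.057))
```

```text
[[0.6935 0.0648 0.022 ]
 [0.3798 0.0635 0.022 ]
 [0.379  0.2697 0.022 ]
 [0.6912 0.2742 0.022 ]] [[0.6967 0.0481 0.022 ]
 [0.3851 0.0556 0.022 ]
 [0.3844 0.252  0.022 ]
 [0.6993 0.2514 0.022 ]]
[0.53585452 0.16806707 0.022     ]
len 0.3129926165259032 yaw 0.5329198052852459
wid 0.2078081736603674 yaw 0.42114630080737925
[0.54136314 0.15178354 0.022     ]
len 0.3132792272497223 yaw -0.7401183910620676
wid 0.1998952688153717 yaw -0.2657214456615833
tip [0.47368493 0.22479665 0.02972719]
base [0.45197412 0.08315523 0.033     ] tip z [0.46993767 0.22964641 0.033     ] [0.47479405 0.2202629  0.033     ]
rail [array([0.5300596 , 0.11864412, 0.09      ]), array([0.5438175 , 0.11764093, 0.09      ]), array([0.54179849, 0.21806982, 0.09      ]), array([0.52890556, 0.21944232, 0.09      ])]
railc [array([0.53259332, 0.19845946, 0.09      ]), array([0.54678679, 0.20238848, 0.09      ]), array([0.54900963, 0.10640817, 0.09      ]), array([0.53282018, 0.10357875, 0.09      ])]
reel [0.63072884 0.1918357  0.057     ] [0.63283099 0.17027714 0.057     ]
```

{"fn": "jog_arm", "kwargs": {"plan": [[[1, -0.06, 0.06, -0.03, 0, 0, 0], [1, -0.13, 0.12, -0.05, 0, 0, 0], [1, -0.13, 0.175, -0.05, 0, 0, 0], [1, -0.13, 0.175, -0.05, 0, 0, 0], [1, -0.13, 0.175, -0.05, 0, 0, 20], [1, -0.13, 0.175, -0.05, 0, 0, 20]]]}}

```text
clock: 1.1
tool_pos: [0.4995, 0.1305, 0.2528]
orientation: [-180.0, 0.1, -110.2]
force: [0.2, -0.2, 0.3]
opening: 0.0877
gripper_force: 0.0
```

Run:
```python
from h import *
o=ctrl.get_obs(); print(o["clock"],o["joint_pos"].round(1),o["tool_pos"].round(4),o["orientation"].round(2),o["force"])
```

```text
1.1 [ 36.4   3.6 -14.5  -0.  -71.8 -56.7] [0.4995 0.1305 0.2528] [-1.7995e+02  7.0000e-02 -1.1025e+02] [ 0.2473461  -0.15856808  0.31030328]
```

{"fn": "jog_arm", "kwargs": {"plan": [[[1, 0, 0, 0, 0, 0, -10], [1, 0, 0, 0, 0, 0, -20], [1, 0, 0, 0, 0, 0, -30], [1, 0, 0, 0, 0, 0, -40], [1, 0, 0, 0, 0, 0, -50], [1, 0, 0, 0, 0, 0, -60], [1, 0, 0, 0, 0, 0, -70], [1, 0, 0, 0, 0, 0, -80], [1, 0, 0, 0, 0, 0, -90], [1, 0, 0, 0, 0, 0, -100], [1, 0, 0, 0, 0, 0, -110], [1, 0, 0, 0, 0, 0, -120], [1, 0, 0, 0, 0, 0, -130], [1, 0, 0, 0, 0, 0, -140], [1, 0, 0, 0, 0, 0, -150], [1, 0, 0, 0, 0, 0, -160], [1, 0, 0, 0, 0, 0, -170], [1, 0, 0, 0, 0, 0, -180], [1, 0, 0, 0, 0, 0, -190], [1, 0, 0, 0, 0, 0, -200]]]}}

```text
clock: 3.6
tool_pos: [0.4999, 0.13, 0.2522]
orientation: [180.0, -0.0, 90.3]
force: [0.2, -0.3, -0.1]
opening: 0.0877
gripper_force: 0.0
```

Run:
```python
from h import *
o=ctrl.get_obs(); print(o["clock"],o["joint_pos"].round(1),o["tool_pos"].round(4),o["orientation"].round(2),o["force"])
s=snap("wrist","w1"); print(-s["R"].T@s["t"],s["R"])
```

```text
3.6 [ 36.4   3.7 -14.4  -0.  -71.8 144. ] [0.4999 0.13   0.2522] [ 1.7999e+02 -1.0000e-02  9.0330e+01] [ 0.21610832 -0.27380844 -0.10569805]
[0.50045991 0.21382887 0.43502971] [[ 0.99998326  0.00563095  0.00133397]
 [ 0.00494342 -0.95107129  0.30893197]
 [ 0.00300828 -0.3089202  -0.9510832 ]]
```

View pics/w1.png

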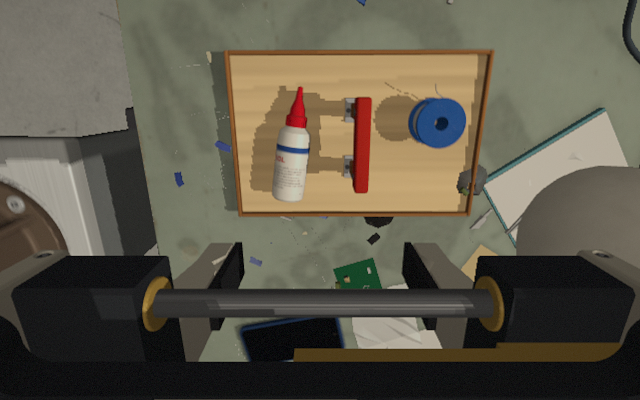

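Run:
```python
from h import *
s=snap("wrist")
for n,p,z in [("TL",(227,52),.022),("TR",(492,51),.022),("BL",(239,215),.022),("BR",(472,215),.022),("tip",(299,88),.033),("base",(288,200),.033),("bodymid",(291,165),.033),("shoulder",(294,130),.033),("railtopend",(364,98),.09),("railbotend",(362,192),.09),("reel",(441,122),.057),("phone",(290,322),.01),("post1",(350,110),.013),("post2",(348,167),.013)]:
    print(n,onz(s,*p,z).round(4))
im=cv2.cvtColor(s["im"],cv2.COLOR_RGB2HSV)[:220]
m=cv2.inRange(im,(0,170,90),(6,255,255))|cv2.inRange(im,(174,170,90),(180,255,255))
n,l,st,ce=cv2.connectedComponentsWithStats(m)
for i in range(1,n):
    if st[i,4]>60:
        r=cv2.minAreaRect(np.argwhere(l==i)[:,::-1].astype(np.float32)); print(st[i],r)
        if st[i,4]>600: print([onz(s,*q,.09).round(4) for q in cv2.boxPoints(r)])
```

```text
TL [0.3867 0.2627 0.022 ]
TR [0.699  0.2682 0.022 ]
BL [0.3872 0.0579 0.022 ]
BR [0.708  0.0622 0.022 ]
tip [0.472  0.2236 0.033 ]
base [0.4562 0.084  0.033 ]
bodymid [0.4609 0.1309 0.033 ]
shoulder [0.4654 0.1747 0.033 ]
railtopend [0.5425 0.2135 0.09  ]
railbotend [0.5457 0.113  0.09  ]
reel [0.6366 0.1884 0.057 ]
phone [ 0.4529 -0.1274  0.01  ]
post1 [0.5351 0.1987 0.013 ]
post2 [0.5354 0.1251 0.013 ]
[287  86  21  42 496] ((297.0, 106.5), (41.0, 20.0), 90.0)
[ 355   98   18   96 1286] ((362.8689880371094, 145.2275848388672), (13.975842475891113, 95.12968444824219), 3.3664605617523193)
[array([0.5357, 0.1125, 0.09  ]), array([0.537 , 0.2141, 0.09  ]), array([0.5514, 0.2135, 0.09  ]), array([0.5514, 0.1118, 0.09  ])]
```

{"fn": "jog_arm", "kwargs": {"plan": [[[0.75, 0.0156, -0.037, 0.04, 0, 0, 6.8], [0.75, 0.0156, -0.037, 0.09, 0, 0, 6.8], [0.75, 0.0156, -0.037, 0.13, 0, 0, 6.8], [0.75, 0.0156, -0.037, 0.16, 0, 0, 6.8], [0.75, 0.0156, -0.037, 0.18, 0, 0, 6.8], [0.75, 0.0156, -0.037, 0.192, 0, 0, 6.8], [0.75, 0.0156, -0.037, 0.192, 0, 0, 6.8]]]}}

```text
clock: 4.58
tool_pos: [0.4627, 0.1454, 0.0597]
orientation: [-180.0, 0.1, 83.1]
force: [0.5, -0.4, 0.3]
opening: 0.0657
gripper_force: 0.0
```

Run:
```python
from h import *
o=ctrl.get_obs(); print(o["clock"],o["joint_pos"].round(1),o["tool_pos"].round(4),o["orientation"].round(2),o["force"])
s=snap("side"); c=snap("scene"); w=snap("wrist")
a=cv2.resize(s["im"][180:320,200:410],None,fx=3.8,fy=3.8)[:300]; b=cv2.resize(s["im"][190:320,240:430],(400,274)); d=cv2.resize(c["im"][100:230,205:375],(400,306))
cv2.imwrite("pics/m1.png",np.vstack([np.hstack([cv2.resize(b,(400,300)),cv2.resize(d,(400,300))]),cv2.resize(w["im"][0:300,100:500],(800,300)) ])[:,:,::-1])
```

```text
4.575 [ 40.7  11.2 -33.6   0.  -45.3 132.4] [0.4627 0.1454 0.0597] [-1.7995e+02  5.0000e-02  8.3100e+01] [ 0.51307894 -0.42303752  0.32093221]
```

View pics/m1.png

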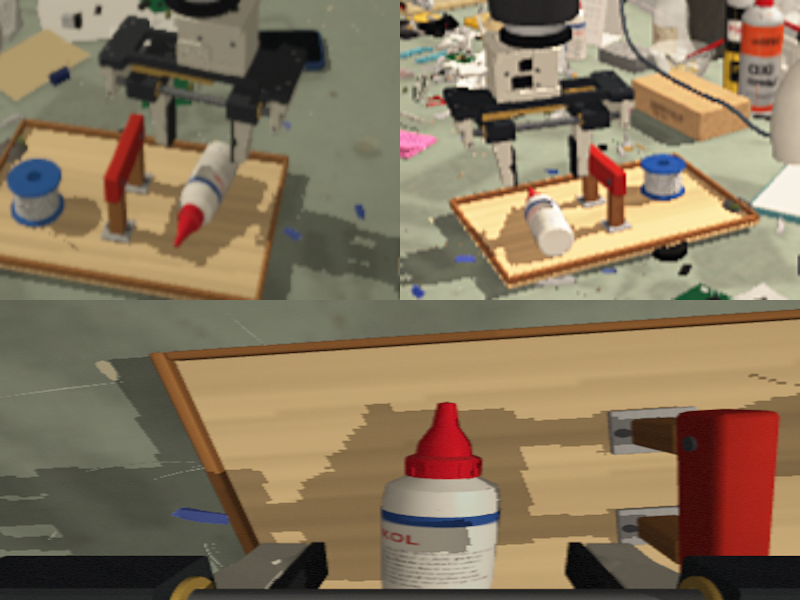

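{"fn": "jog_arm", "kwargs": {"plan": [[[0.75, 0, 0, 0.015, 0, 0, 0], [0.75, 0, 0, 0.024, 0, 0, 0], [0.75, 0, 0, 0.03, 0, 0, 0], [0.75, 0, 0, 0.032, 0, 0, 0], [0.75, 0, 0, 0.032, 0, 0, 0]]]}}

```text
clock: 5.35
tool_pos: [0.4631, 0.1456, 0.0282]
orientation: [180.0, 0.0, 83.2]
force: [0.9, -0.1, 1.0]
opening: 0.0656
gripper_force: 0.0
```

{"fn": "jog_arm", "kwargs": {"plan": [[[0.75, 0, 0, 0.002, 0, 0, 0], [0.3, 0, 0, 0.002, 0, 0, 0], [0.3, 0, 0, 0.002, 0, 0, 0], [0.3, 0, 0, 0.002, 0, 0, 0], [0.3, 0, 0, 0.002, 0, 0, 0], [0.3, 0, 0, 0.002, 0, 0, 0]]]}}

```text
clock: 6.1
tool_pos: [0.463, 0.1456, 0.0261]
orientation: [180.0, -0.0, 83.2]
force: [0.2, 0.0, 0.2]
opening: 0.0274
gripper_force: 0.0
```

Run:
```python
from h import *
o=ctrl.get_obs(); print(o["opening"],o["gripper_force"])
s=snap("side"); c=snap("scene"); w=snap("wrist")
b=s["im"][190:320,240:430]; d=c["im"][100:230,205:375]
cv2.imwrite("pics/m2.png",np.vstack([np.hstack([cv2.resize(b,(400,300)),cv2.resize(d,(400,300))]),cv2.resize(w["im"][0:300,100:500],(800,300)) ])[:,:,::-1])
```

```text
0.027444553105900982 0.0
```

View pics/m2.png

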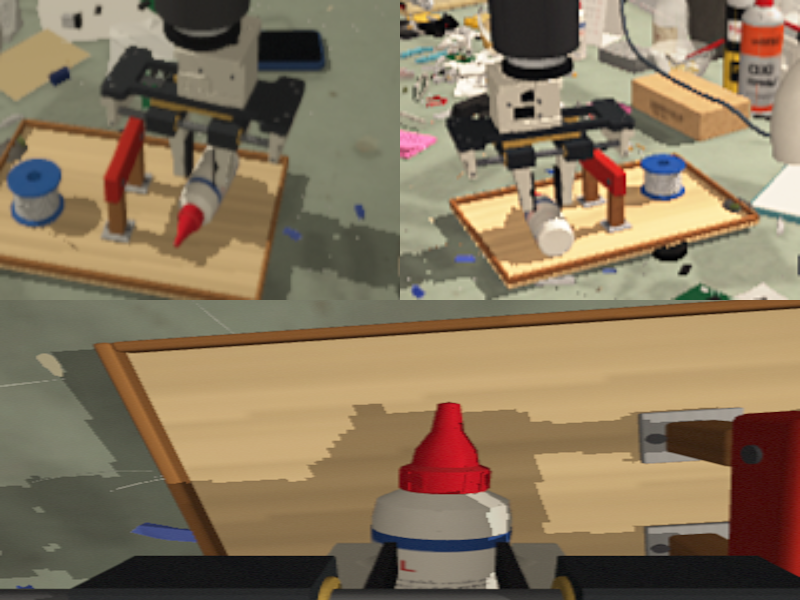

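{"fn": "jog_arm", "kwargs": {"plan": [[[0, 0, 0, 0, 0, 0, 0], [0, 0, 0, 0, 0, 0, 0], [0, 0, 0, 0, 0, 0, 0]]]}}

```text
clock: 6.62
tool_pos: [0.4656, 0.1464, 0.0288]
orientation: [179.7, -0.1, 83.3]
force: [-2.1, -3.4, 29.5]
opening: 0.0031
gripper_force: 15.5
```

Run:
```python
from h import *
o=ctrl.get_obs(); print(o["opening"],o["gripper_force"],o["force"])
s=snap("side"); c=snap("scene"); w=snap("wrist")
b=s["im"][200:320,270:430]; d=c["im"][120:230,225:372]
cv2.imwrite("pics/m3.png",np.vstack([np.hstack([cv2.resize(b,(400,300)),cv2.resize(d,(400,300))]),cv2.resize(w["im"][0:300,0:640],(640,300))[:,0:800].__class__(0) if 0 else cv2.copyMakeBorder(w["im"][0:300],0,0,0,160,0) ])[:,:,::-1])
```

```text
0.003075102177064609 15.477755558677018 [-2.05602888 -3.37364541 29.51791629]
```

View pics/m3.png

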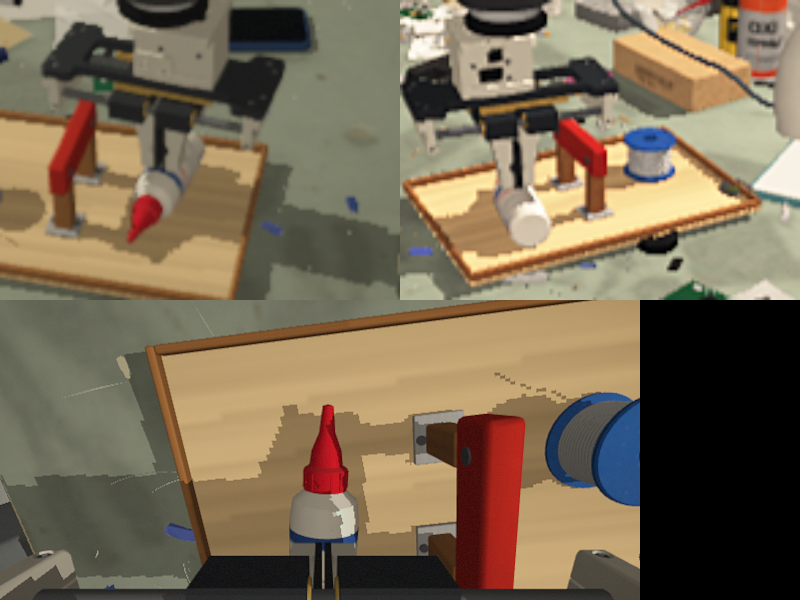

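Run:
```python
from h import *
s=snap("side"); c=snap("scene")
for z in (.029,.04,.053,.1):
    p=proj(s,[.4656,.1464,z]);q=proj(c,[.4656,.1464,z]); print(z,((p-[270,200])*2.5).round(1),((q-[225,120])*2.722+[400,0]).round(1))
```

```text
0.029 [159.4 182.9] [515.3 203.6]
0.04 [159.3 173.4] [514.8 194. ]
0.053 [159.2 162. ] [514.1 182.5]
0.1 [158.7 119.6] [511.6 139.6]
```

Run:
```python
from h import *
s=snap("side"); c=snap("scene")
for sg in (-1,1):
  for z in (.06,.075,.085):
    X=np.array([.4627,.1454,z])+sg*.034*np.array([.993,-.12,0])
    p=proj(s,X);q=proj(c,X); print(sg,z,((p-[240,190])*[2.105,2.308]).round(1),((q-[205,100])*[2.353,2.308]+[400,0]).round(1))
```

```text
-1 0.06 [230.9 174. ] [514. 201.]
-1 0.075 [231.  161.6] [513.1 189.4]
-1 0.085 [231.1 153.2] [512.5 181.6]
1 0.06 [169.7 159.5] [572.  191.9]
1 0.075 [169.4 147.2] [571.5 180.5]
1 0.085 [169.2 138.9] [571.2 172.8]
```

{"fn": "jog_arm", "kwargs": {"plan": [[[0.0, 0, 0, -0.01, 0, 0, 0], [0.3, 0, 0, -0.03, 0, 0, 0], [0.75, 0, 0, -0.03, 0, 0, 0], [0.75, 0, 0, -0.03, 0, 0, 0], [0.75, 0, 0, -0.03, 0, 0, 0], [0.75, 0, 0, -0.03, 0, 0, 0]]]}}

```text
clock: 7.72
tool_pos: [0.4627, 0.1454, 0.0555]
orientation: [-180.0, 0.0, 83.2]
force: [-0.5, 0.1, 0.3]
opening: 0.0451
gripper_force: 0.0
```

Run:
```python
from h import *
o=ctrl.get_obs(); print(o["opening"],o["tool_pos"],o["orientation"])
w=snap("wrist")
hsv=cv2.cvtColor(w["im"],cv2.COLOR_RGB2HSV)
m=cv2.inRange(hsv,(0,170,90),(6,255,255))|cv2.inRange(hsv,(174,170,90),(180,255,255))
n,l,st,ce=cv2.connectedComponentsWithStats(m)
for i in range(1,n):
    if st[i,4]>60: print(st[i])
wh=cv2.inRange(hsv,(0,0,120),(180,40,255))
for r in (190,200,205,215,225,232):
    x=np.flatnonzero(wh[r,200:440])+200; print(r,np.split(x,np.flatnonzero(np.diff(x)>3)+1) and [(a[0],a[-1]) for a in np.split(x,np.flatnonzero(np.diff(x)>3)+1) if len(a)>5])
print("cx",w["cx"], proj(w,np.array(o["tool_pos"])), proj(w,np.array(o["tool_pos"])+[0,0,.019]))
dark=cv2.inRange(hsv,(0,0,0),(180,255,50))
for r in (240,250,260): 
    x=np.flatnonzero(dark[r]); print(r,[(a[0],a[-1]) for a in np.split(x,np.flatnonzero(np.diff(x)>3)+1) if len(a)>5])
```

```text
0.04513747113178913 [0.46268919 0.14538052 0.05552063] [-1.79955829e+02  4.35540293e-02  8.32016206e+01]
[ 292  101   40   78 1857]
[ 463  110   35  146 4387]
190 [(np.int64(304), np.int64(339))]
200 [(np.int64(297), np.int64(340))]
205 [(np.int64(297), np.int64(340))]
215 [(np.int64(301), np.int64(335)), (np.int64(413), np.int64(439))]
225 []
232 [(np.int64(325), np.int64(339))]
cx 322.7715532717103 [320.7106539  238.53862678] [320.5213612  252.62050015]
240 [(np.int64(49), np.int64(66)), (np.int64(623), np.int64(629))]
250 [(np.int64(273), np.int64(281)), (np.int64(365), np.int64(373))]
260 [(np.int64(133), np.int64(237)), (np.int64(270), np.int64(281)), (np.int64(365), np.int64(376)), (np.int64(409), np.int64(512))]
```

{"fn": "jog_arm", "kwargs": {"plan": [[[0.75, 0, 0, 0, 0, 0, 0], [0.75, 0, 0, 0, 0, 0, 0], [0.75, 0, 0, 0, 0, 0, 0], [0.75, 0, 0, 0.02, 0, 0, 0], [0.75, 0, 0, 0.03, 0, 0, 0], [0.75, 0, 0, 0.034, 0, 0, 0], [0.75, 0, 0, 0.034, 0, 0, 0]]]}}

```text
clock: 8.65
tool_pos: [0.463, 0.1456, 0.022]
orientation: [-180.0, 0.0, 83.2]
force: [-0.5, 0.9, -0.1]
opening: 0.0658
gripper_force: 0.0
```

{"fn": "jog_arm", "kwargs": {"plan": [[[0.75, 0, 0, 0.003, 0, 0, 0], [0.75, 0, 0, 0.004, 0, 0, 0], [0.75, 0, 0, 0.004, 0, 0, 0]]]}}

```text
clock: 9.02
tool_pos: [0.463, 0.1456, 0.0181]
orientation: [180.0, -0.0, 83.2]
force: [-0.9, 0.3, -0.5]
opening: 0.0658
gripper_force: 0.0
```

{"fn": "jog_arm", "kwargs": {"plan": [[[0.75, 0, 0, 0.003, 0, 0, 0], [0.75, 0, 0, 0.005, 0, 0, 0], [0.75, 0, 0, 0.005, 0, 0, 0]]]}}

```text
clock: 9.4
tool_pos: [0.4628, 0.1455, 0.0128]
orientation: [-180.0, 0.0, 83.2]
force: [-0.7, -0.7, 0.1]
opening: 0.0657
gripper_force: 0.0
```

{"fn": "jog_arm", "kwargs": {"plan": [[[0.75, 0, 0, 0.003, 0, 0, 0], [0.75, 0, 0, 0.006, 0, 0, 0], [0.75, 0, 0, 0.006, 0, 0, 0]]]}}

```text
clock: 9.78
tool_pos: [0.4628, 0.1454, 0.0068]
orientation: [-180.0, 0.0, 83.2]
force: [0.2, 0.6, 0.3]
opening: 0.0655
gripper_force: 0.0
```

{"fn": "jog_arm", "kwargs": {"plan": [[[0.75, 0, 0, 0.002, 0, 0, 0], [0.75, 0, 0, 0.002, 0, 0, 0], [0.3, 0, 0, 0.002, 0, 0, 0], [0.3, 0, 0, 0.002, 0, 0, 0], [0.3, 0, 0, 0.002, 0, 0, 0], [0.3, 0, 0, 0.002, 0, 0, 0]]]}}

```text
clock: 10.52
tool_pos: [0.463, 0.1456, 0.0051]
orientation: [180.0, -0.0, 83.2]
force: [-1.6, 0.7, 0.8]
opening: 0.0402
gripper_force: 29.2
```

{"fn": "jog_arm", "kwargs": {"plan": [[[0.3, 0, 0, -0.015, 0, 0, 0], [0.3, 0, 0, -0.05, 0, 0, 0], [0.3, 0, 0, -0.1, 0, 0, 0], [0.3, 0, 0, -0.15, 0, 0, 0], [0.3, 0, 0, -0.2, 0, 0, 0], [0.3, 0, 0, -0.2, 0, 8, 0], [0.3, 0, 0, -0.2, 0, 16, 0], [0.3, 0, 0, -0.2, 0, 24, 0], [0.3, 0, 0, -0.2, 0, 32, 0], [0.3, 0, 0, -0.2, 0, 40, 0], [0.3, 0, 0, -0.2, 0, 40, 0]]]}}

```text
clock: 11.9
tool_pos: [0.4577, 0.1714, 0.2284]
orientation: [-179.1, -36.8, 80.3]
force: [0.0, -1.1, -2.2]
opening: 0.0401
gripper_force: 29.2
```

Run:
```python
from h import *
o=ctrl.get_obs(); print(o["joint_pos"].round(1),o["tool_pos"].round(4),o["orientation"].round(2),o["force"],o["opening"])
```

```text
[ 11.4  -0.6 -17.6 -38.6 -64.8 173.6] [0.4577 0.1714 0.2284] [-179.07  -36.83   80.28] [ 0.01945814 -1.05045162 -2.15694684] 0.040101405813475266
```

```bash
cat >> h.py <<'E'
def to(psi,tilt,pos):
    """shift (tool axes) and rotvec (deg) to tool heading psi, tilt from down, at TCP pos"""
    o=ctrl.get_obs(); R=Ro.from_euler("xyz",o["orientation"],degrees=True)
    c,s=np.cos(np.radians(psi)),np.sin(np.radians(psi)); R0=np.array([[c,s,0],[s,-c,0],[0,0,-1.]])
    Rt=Ro.from_matrix(R0)*Ro.from_rotvec([0,tilt,0],degrees=True)
    return R.inv().apply(np.array(pos)-o["tool_pos"]).round(4),(R.inv()*Rt).as_rotvec(degrees=True).round(1)
E
python3 - <<'E'
from h import *
for a in [(83.2,40),(50,37),(45,37),(45,90)]: print(a,to(*a,(.45,.15,.26)))
E
```

```text
(83.2, 40) (array([ 0.001 , -0.0046, -0.0386]), array([ 0.9,  3.1, -2.3]))
(50, 37) (array([ 0.001 , -0.0046, -0.0386]), array([-19.1,   0.4,  24.2]))
(45, 37) (array([ 0.001 , -0.0046, -0.0386]), array([-22.1,   0.4,  28.2]))
(45, 90) (array([ 0.001 , -0.0046, -0.0386]), array([-33.5,  51.6,  15.9]))
```

{"fn": "jog_arm", "kwargs": {"plan": [[[0.3, 0, 0, -0.01, -5, 0, 6.5], [0.3, 0, 0, -0.02, -10, 0, 13], [0.3, 0, -0.002, -0.03, -15, 0, 19], [0.3, 0.001, -0.0046, -0.038, -22, 0.4, 28], [0.3, 0.001, -0.0046, -0.038, -22, 0.4, 28], [0.3, 0.001, -0.0046, -0.038, -22, 0.4, 28]]]}}

```text
clock: 12.65
tool_pos: [0.4486, 0.1524, 0.2592]
orientation: [179.8, -37.0, 45.7]
force: [0.2, 0.3, -1.6]
opening: 0.0404
gripper_force: 29.2
```

Run:
```python
from h import *
o=ctrl.get_obs(); print(o["joint_pos"].round(1),o["tool_pos"].round(4),o["orientation"].round(2),o["force"],o["opening"])
print(to(45,37,(.45,.15,.26)),to(45,90,(.45,.14,.26)))
```

```text
[ 38.8 -22.  -41.3  -7.1 -34.  101.4] [0.4486 0.1524 0.2592] [179.83 -37.02  45.71] [ 0.23554781  0.31564975 -1.59964448] 0.04038656899551076
(array([-0.0001,  0.0027, -0.0011]), array([-0.3, -0. ,  0.6])) (array([-0.0058,  0.0097, -0.0054]), array([-0.5, 53. ,  0.4]))
```

{"fn": "jog_arm", "kwargs": {"plan": [[[0.3, 0, 0.003, 0, 0, 8, 0], [0.3, 0, 0.006, 0, 0, 16, 0], [0.3, 0, 0.009, 0, 0, 24, 0], [0.3, 0, 0.009, 0, 0, 32, 0], [0.3, 0, 0.009, 0, 0, 40, 0], [0.3, 0, 0.009, 0, 0, 48, 0], [0.3, 0, 0.009, 0, 0, 53, 0], [0.3, 0, 0.009, 0, 0, 53, 0]]]}}

```text
clock: 13.65
tool_pos: [0.397, 0.2043, 0.3378]
orientation: [-179.3, -75.3, 37.7]
force: [-0.7, 0.1, -1.2]
opening: 0.0403
gripper_force: 29.2
```

Run:
```python
from h import *
o=ctrl.get_obs(); print(o["joint_pos"].round(1),o["tool_pos"].round(4),o["orientation"].round(2),o["force"],o["opening"])
R=Ro.from_euler("xyz",o["orientation"],degrees=True).as_matrix(); print(R.round(3))
```

```text
[  4.1 -34.5 -43.2 -76.6 -34.1 173.6] [0.397  0.2043 0.3378] [-179.29  -75.32   37.72] [-0.68545104  0.13391962 -1.23214192] 0.040306488901031605
[[ 0.2    0.621  0.758]
 [ 0.155 -0.784  0.601]
 [ 0.967 -0.003 -0.253]]
```

Run:
```python
from h import *
for a in [(45,60),(45,37),(20,37),(0,37),(-20,37)]: print(a,to(*a,(.45,.16,.30)))
```

```text
(45, 60) (array([-0.0328,  0.0678,  0.0231]), array([  6.1, -15.3,  -2.7]))
(45, 37) (array([-0.0328,  0.0678,  0.0231]), array([  5.5, -38.3,  -3.9]))
(20, 37) (array([-0.0328,  0.0678,  0.0231]), array([-15.7, -38. ,  10.3]))
(0, 37) (array([-0.0328,  0.0678,  0.0231]), array([-32.6, -36.8,  21.6]))
(-20, 37) (array([-0.0328,  0.0678,  0.0231]), array([-49.4, -34.8,  32.9]))
```

{"fn": "jog_arm", "kwargs": {"plan": [[[0.3, -0.01, 0.02, 0.006, 2, -9, -1], [0.3, -0.02, 0.04, 0.014, 4, -19, -2], [0.3, -0.03, 0.06, 0.02, 5, -29, -3], [0.3, -0.033, 0.068, 0.023, 5.5, -38, -4], [0.3, -0.033, 0.068, 0.023, -1, -38, 0.5], [0.3, -0.033, 0.068, 0.023, -8, -38, 5], [0.3, -0.033, 0.068, 0.023, -16, -38, 10], [0.3, -0.033, 0.068, 0.023, -24, -37, 16], [0.3, -0.033, 0.068, 0.023, -32.6, -37, 21.6], [0.3, -0.033, 0.068, 0.023, -41, -36, 27], [0.3, -0.033, 0.068, 0.023, -49.4, -35, 33], [0.3, -0.033, 0.068, 0.023, -49.4, -35, 33], [0.3, -0.033, 0.068, 0.023, -49.4, -35, 33]]]}}

```text
clock: 15.28
tool_pos: [0.4504, 0.1622, 0.3013]
orientation: [-179.6, -36.7, -13.6]
force: [0.3, -0.4, -2.1]
opening: 0.0401
gripper_force: 29.2
```

Run:
```python
from h import *
o=ctrl.get_obs(); print(o["joint_pos"].round(1),o["tool_pos"].round(4),o["orientation"].round(2),o["force"],o["opening"])
for a in [(-20,37),(-45,45),(-60,45),(-60,90)]: print(a,to(*a,(.46,.16,.30)))
```

```text
[ 72.5 -18.1 -51.6  42.9 -61.3 -18.9] [0.4504 0.1622 0.3013] [-179.62  -36.75  -13.65] [ 0.25871602 -0.35492499 -2.09075167] 0.040051246242499144
(-20, 37) (array([ 0.0071, -0.    ,  0.0069]), array([-4.2,  0.3,  5.1]))
(-45, 45) (array([ 0.0071, -0.    ,  0.0069]), array([-20.9,   8.1,  23.7]))
(-60, 45) (array([ 0.0071, -0.    ,  0.0069]), array([-30.7,   7.9,  35.1]))
(-60, 90) (array([ 0.0071, -0.    ,  0.0069]), array([-43.2,  50.3,  21.3]))
```

{"fn": "jog_arm", "kwargs": {"plan": [[[0.3, 0.001, 0, 0.001, -6, 1.6, 7], [0.3, 0.003, 0, 0.003, -12, 3, 14], [0.3, 0.005, 0, 0.005, -18, 5, 21], [0.3, 0.007, 0, 0.007, -24, 6, 28], [0.3, 0.007, 0, 0.007, -30.7, 8, 35], [0.3, 0.007, 0, 0.007, -33, 16.4, 32], [0.3, 0.007, 0, 0.007, -36, 25, 30], [0.3, 0.007, 0, 0.007, -38.5, 33, 27], [0.3, 0.007, 0, 0.007, -41, 42, 24], [0.3, 0.007, 0, 0.007, -43.2, 50.3, 21.3], [0.3, 0.007, 0, 0.007, -43.2, 50.3, 21.3], [0.3, 0.007, 0, 0.007, -43.2, 50.3, 21.3]]]}}

```text
clock: 16.77
tool_pos: [0.4605, 0.1594, 0.2989]
orientation: [150.3, -89.6, -30.1]
force: [0.4, -0.5, -1.1]
opening: 0.04
gripper_force: 29.2
```

Run:
```python
from h import *
o=ctrl.get_obs(); print(o["joint_pos"].round(1),o["tool_pos"].round(4),o["orientation"].round(2),o["force"],o["opening"])
R=Ro.from_euler("xyz",o["orientation"],degrees=True).as_matrix(); print(R.round(3))
for a in [(-60,90),]: print(a,to(*a,(.455,.16,.15)))
```

```text
[  77.1   30.6  -44.8   44.  -100.2  -79.8] [0.4605 0.1594 0.2989] [150.3  -89.62 -30.1 ] [ 0.41828869 -0.51000858 -1.11457424] 0.0400272901272394
[[ 0.006 -0.864  0.503]
 [-0.003 -0.503 -0.864]
 [ 1.     0.003 -0.006]]
(-60, 90) (array([-0.1489,  0.004 , -0.0024]), array([-0.2,  0.3,  0.2]))
```

{"fn": "jog_arm", "kwargs": {"plan": [[[0.3, -0.03, 0.002, 0.02, 0, 0.3, 0], [0.3, -0.08, 0.002, 0.02, 0, 0.3, 0], [0.3, -0.13, 0.002, 0.02, 0, 0.3, 0], [0.3, -0.17, 0.002, 0.02, 0, 0.3, 0], [0.3, -0.19, 0.002, 0.02, 0, 0.3, 0], [0.3, -0.199, 0.002, 0.02, 0, 0.3, 0], [0.3, -0.199, 0.002, 0.02, 0, 0.3, 0]]]}}

```text
clock: 17.65
tool_pos: [0.468, 0.1407, 0.1005]
orientation: [81.3, -89.9, 38.8]
force: [0.5, 0.8, -1.3]
opening: 0.0399
gripper_force: 29.2
```

Run:
```python
from h import *
o=ctrl.get_obs(); print(o["joint_pos"].round(1),o["tool_pos"].round(4),o["orientation"].round(2),o["force"],o["opening"])
R=Ro.from_euler("xyz",o["orientation"],degrees=True).as_matrix(); print(R.round(3))
s=snap("side"); c=snap("scene")
b=s["im"][180:320,220:420]; d=c["im"][100:240,205:405]
cv2.imwrite("pics/m4.png",np.hstack([cv2.resize(b,None,fx=2,fy=2*1.5),cv2.resize(d,None,fx=2,fy=3)])[:,:,::-1])
print((proj(s,[.455,.165,.013])-[220,180])*[2,3],(proj(c,[.455,.165,.013])-[205,100])*[2,3]+[400,0])
print((proj(s,[.455,.165,.038])-[220,180])*[2,3],(proj(c,[.455,.165,.038])-[205,100])*[2,3]+[400,0])
```

```text
[ 75.6  51.  -46.6  44.7 -84.6 -95.2] [0.468  0.1407 0.1005] [ 81.28 -89.9   38.82] [ 0.47156025  0.81654642 -1.33561493] 0.03991414048864147
[[ 0.001 -0.865  0.501]
 [ 0.001 -0.501 -0.865]
 [ 1.     0.002  0.   ]]
[233.35661225 314.03978504] [513.14201227 293.49203457]
[233.24782061 288.13847429] [512.07967631 269.69005783]
```

View pics/m4.png

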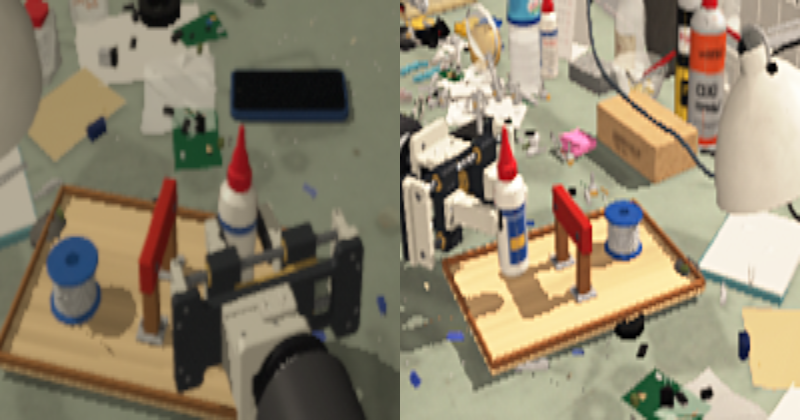

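{"fn": "jog_arm", "kwargs": {"plan": [[[0.3, -0.006, 0, 0, 0, 0, 0], [0.3, -0.012, 0, 0, 0, 0, 0], [0.3, -0.016, 0, 0, 0, 0, 0], [0.3, -0.018, 0, 0, 0, 0, 0], [0.3, -0.018, 0, 0, 0, 0, 0]]]}}

```text
clock: 18.38
tool_pos: [0.4677, 0.1398, 0.0818]
orientation: [47.3, -89.7, 72.8]
force: [0.4, -0.1, -1.5]
opening: 0.0399
gripper_force: 29.2
```

{"fn": "jog_arm", "kwargs": {"plan": [[[0.3, -0.002, 0, 0, 0, 0, 0], [0.3, -0.004, 0, 0, 0, 0, 0], [0.3, -0.004, 0, 0, 0, 0, 0]]]}}

```text
clock: 18.75
tool_pos: [0.4677, 0.1398, 0.0779]
orientation: [47.5, -89.7, 72.6]
force: [-0.4, -0.1, -1.5]
opening: 0.0401
gripper_force: 29.2
```

{"fn": "jog_arm", "kwargs": {"plan": [[[0.3, -0.0015, 0, 0, 0, 0, 0], [0.3, -0.003, 0, 0, 0, 0, 0], [0.3, -0.003, 0, 0, 0, 0, 0]]]}}

```text
clock: 19.12
tool_pos: [0.4677, 0.1398, 0.0749]
orientation: [47.3, -89.7, 72.8]
force: [0.6, 0.7, -0.7]
opening: 0.0399
gripper_force: 29.2
```

{"fn": "jog_arm", "kwargs": {"plan": [[[0.3, -0.001, 0, 0, 0, 0, 0], [0.3, -0.002, 0, 0, 0, 0, 0], [0.3, -0.002, 0, 0, 0, 0, 0]]]}}

```text
clock: 19.5
tool_pos: [0.4677, 0.1397, 0.0729]
orientation: [47.2, -89.7, 72.9]
force: [0.4, -0.4, -1.4]
opening: 0.04
gripper_force: 29.2
```

{"fn": "jog_arm", "kwargs": {"plan": [[[0.3, -0.001, 0, 0, 0, 0, 0], [0.3, -0.002, 0, 0, 0, 0, 0], [0.3, -0.002, 0, 0, 0, 0, 0]]]}}

```text
clock: 19.88
tool_pos: [0.4678, 0.1397, 0.0717]
orientation: [36.1, -89.6, 84.0]
force: [1.1, 0.9, 3.7]
opening: 0.0401
gripper_force: 29.2
```

{"fn": "jog_arm", "kwargs": {"plan": [[[0.3, 0.0005, 0, 0, 0, 0, 0], [0.47, 0.0005, 0, 0, 0, 0, 0], [0.55, 0.0005, 0, 0, 0, 0, 0], [0.7, 0.0005, 0, 0, 0, 0, 0], [0.7, 0.0005, 0, 0, 0, 0, 0], [0.7, 0.0005, 0, 0, 0, 0, 0], [0.7, 0.0005, 0, 0, 0, 0, 0], [0.7, 0.0005, 0, 0, 0, 0, 0]]]}}

```text
clock: 20.88
tool_pos: [0.4677, 0.1397, 0.0715]
orientation: [47.8, -89.7, 72.3]
force: [-0.2, 0.8, -0.2]
opening: 0.061
gripper_force: 0.0
```

```bash
cat >> h.py <<'E'
def white_bottle():
    # blob of red nozzle in side/scene
    for n,bx in (("side",(220,180,420,320)),("scene",(205,100,405,240))):
        s=snap(n); x0,y0,x1,y1=bx; hsv=cv2.cvtColor(s["im"][y0:y1,x0:x1],cv2.COLOR_RGB2HSV)
        m=cv2.inRange(hsv,(0,150,80),(7,255,255))|cv2.inRange(hsv,(173,150,80),(180,255,255))
        k,l,st,ce=cv2.connectedComponentsWithStats(m)
        for i in range(1,k):
            if st[i,4]>25: print(n,st[i]+[x0,y0,0,0,0],(ce[i]+[x0,y0]).round(1))
E
python3 - <<'E'
from h import *
o=ctrl.get_obs(); print(o["tool_pos"].round(4),o["force"],o["opening"])
white_bottle()
for n in ("side","scene"):
    s=snap(n); print(n,proj(s,[.4537,.164,.153]).round(1),proj(s,[.4537,.164,.11]).round(1))
E
```

```text
[0.4677 0.1397 0.0715] [-0.2050898   0.77653907 -0.19521735] 0.06104041774186525
side [233 180  11   9  74] [238.1 183.4]
side [331 235  12  21 154] [336.4 247.1]
side [290 240  18  38 343] [298.2 258.6]
scene [350 110  25  15 229] [358.9 116.9]
scene [256 152  10  18 105] [260.1 162.5]
scene [281 162  20  23 243] [291.1 172.9]
side [337.1 233.1] [337.2 249.7]
scene [258.1 151.1] [259.1 166.2]
```

{"fn": "jog_arm", "kwargs": {"plan": [[[0.3, 0, 0, 0, 0, 0, 0], [0.3, 0, 0, 0, 0, 0, 0], [0.3, 0, 0, 0, 0, 0, 0], [0.3, 0, 0, 0, 0, 0, 0], [0.3, 0.005, 0, 0, 0, 0, 0], [0.3, 0.008, 0, 0, 0, 0, 0], [0.3, 0.008, 0.01, -0.006, 0, 0, 0], [0.3, 0.008, 0.02, -0.012, 0, 0, 0], [0.3, 0.008, 0.0277, -0.016, 0, 0, 0], [0.3, 0.008, 0.0277, -0.016, 0, 0, 0], [0.3, 0.004, 0.0277, -0.016, 0, 0, 0], [0.3, 0.002, 0.0277, -0.016, 0, 0, 0], [0.3, 0.002, 0.0277, -0.016, 0, 0, 0]]]}}

```text
clock: 22.7
tool_pos: [0.4359, 0.1395, 0.0733]
orientation: [47.2, -89.7, 72.9]
force: [0.2, -0.2, -1.5]
opening: 0.0401
gripper_force: 29.4
```

{"fn": "jog_arm", "kwargs": {"plan": [[[0.3, -0.001, 0, 0, 0, 0, 0], [0.3, -0.0015, 0, 0, 0, 0, 0], [0.3, -0.0015, 0, 0, 0, 0, 0]]]}}

```text
clock: 23.08
tool_pos: [0.4358, 0.1397, 0.072]
orientation: [47.9, -89.7, 72.2]
force: [-0.2, -1.1, -0.9]
opening: 0.0402
gripper_force: 29.4
```

Almost touching (contact was at about 0.0717); release, then back off.

{"fn": "jog_arm", "kwargs": {"plan": [[[0.3, -0.0005, 0, 0, 0, 0, 0], [0.47, -0.0005, 0, 0, 0, 0, 0], [0.55, -0.0005, 0, 0, 0, 0, 0], [0.7, -0.0005, 0, 0, 0, 0, 0], [0.7, -0.0005, 0, 0, 0, 0, 0], [0.7, -0.0005, 0, 0, 0, 0, 0], [0.7, -0.0005, 0, 0, 0, 0, 0], [0.7, -0.0005, 0, -0.01, 0, 0, 0], [0.7, -0.0005, 0, -0.025, 0, 0, 0], [0.7, -0.0005, 0, -0.05, 0, 0, 0], [0.7, -0.0005, 0, -0.08, 0, 0, 0], [0.7, -0.0005, 0, -0.1, 0, 0, 0], [0.7, 0.02, 0, -0.11, 0, 0, 0], [0.7, 0.06, 0, -0.11, 0, 0, 0], [0.7, 0.11, 0, -0.11, 0, 0, 0], [0.7, 0.16, 0, -0.11, 0, 0, 0], [0.7, 0.21, 0, -0.11, 0, 0, 0], [0.7, 0.23, 0, -0.11, 0, 0, 0], [0.7, 0.23, 0, -0.11, 0, 0, 0]]]}}

```text
clock: 25.45
tool_pos: [0.3808, 0.2354, 0.3029]
orientation: [80.7, -89.9, 39.3]
force: [-0.2, -0.4, -0.3]
opening: 0.0615
gripper_force: 0.0
```

Run:
```python
from h import *
o=ctrl.get_obs(); print(o["clock"],o["tool_pos"].round(4),o["joint_pos"].round(1),o["force"],o["opening"])
white_bottle()
for n in ("side","scene"):
    s=snap(n); print(n,proj(s,[.4217,.164,.153]).round(1),proj(s,[.4217,.164,.11]).round(1))
for a in [(-60,90),(-75,45),(-90,0)]: print(a,to(*a,(.5,.2,.33)))
```

```text
25.45 [0.3808 0.2354 0.3029] [  88.1   33.3  -36.6   33.6 -107.   -78.9] [-0.1748138  -0.35322389 -0.26114733] 0.06151673140985763
side [233 180  11   9  74] [238.1 183.4]
side [290 240  18  38 348] [298.3 258.5]
scene [350 110  25  15 229] [358.9 116.9]
scene [244 154  10  18 105] [248.4 164.9]
scene [281 162  20  23 242] [291.1 172.9]
side [352.3 235. ] [352.  251.6]
scene [246.3 153.2] [247.6 168.5]
(-60, 90) (array([ 0.0289, -0.085 ,  0.0908]), array([-0.1, -0.3,  0.3]))
(-75, 45) (array([ 0.0289, -0.085 ,  0.0908]), array([-14.2, -45. ,   6.1]))
(-90, 0) (array([ 0.0289, -0.085 ,  0.0908]), array([-23.4, -88.1,  23.7]))
```

{"fn": "jog_arm", "kwargs": {"plan": [[[0.7, 0.027, 0, 0, -2.3, -8.8, 2.4], [0.7, 0.027, -0.01, 0.014, -4.7, -17.6, 4.7], [0.7, 0.027, -0.02, 0.028, -7, -26.4, 7.1], [0.7, 0.027, -0.03, 0.043, -9.4, -35.2, 9.5], [0.7, 0.027, -0.04, 0.058, -11.7, -44, 11.9], [0.7, 0.027, -0.055, 0.072, -14, -52.9, 14.2], [0.7, 0.027, -0.07, 0.09, -16.4, -61.7, 16.6], [0.7, 0.027, -0.08, 0.11, -18.7, -70.5, 19], [0.7, 0.027, -0.09, 0.13, -21, -79.3, 21.3], [0.7, 0.027, -0.105, 0.144, -23.4, -88.1, 23.7], [0.7, 0.027, -0.105, 0.144, -23.4, -88.1, 23.7], [0.7, 0.027, -0.105, 0.144, -23.4, -88.1, 23.7], [0.7, 0.027, -0.105, 0.144, -23.4, -88.1, 23.7]]]}}

```text
clock: 27.28
tool_pos: [0.5432, 0.165, 0.3276]
orientation: [179.9, 0.0, -89.8]
force: [-0.7, 0.4, -0.5]
opening: 0.0613
gripper_force: 0.0
```

Run:
```python
from h import *
o=ctrl.get_obs(); print(o["clock"],o["tool_pos"].round(4),o["joint_pos"].round(1),o["orientation"].round(1),o["opening"])
white_bottle()
w=snap("wrist")
hsv=cv2.cvtColor(w["im"],cv2.COLOR_RGB2HSV)
m=cv2.inRange(hsv,(0,170,90),(6,255,255))|cv2.inRange(hsv,(174,170,90),(180,255,255))
n,l,st,ce=cv2.connectedComponentsWithStats(m)
for i in range(1,n):
    if st[i,4]>100:
        r=cv2.minAreaRect(np.argwhere(l==i)[:,::-1].astype(np.float32)); print(st[i],[onz(w,*q,.09).round(4) for q in cv2.boxPoints(r)])
```

```text
27.275 [0.5432 0.165  0.3276] [ 36.6   7.3  -0.8  -0.1 -82.  -36.4] [179.9   0.  -89.8] 0.06128387671782735
side [233 180  11   9  74] [238.1 183.4]
side [346 237  12  21 155] [351.7 249.1]
side [290 240  18  38 319] [297.9 258.6]
scene [350 110  25  15 230] [358.9 116.9]
scene [244 154  10  18 105] [248.4 164.9]
scene [281 162  20  23 245] [291.1 172.9]
[318 121  11  77 834] [array([0.5509, 0.1098, 0.09  ]), array([0.5382, 0.1098, 0.09  ]), array([0.5373, 0.2116, 0.09  ]), array([0.5511, 0.2116, 0.09  ])]
[407 158  22  20 341] [array([0.4331, 0.1571, 0.09  ]), array([0.4053, 0.157 , 0.09  ]), array([0.4026, 0.1828, 0.09  ]), array([0.4309, 0.1829, 0.09  ])]
```

{"fn": "jog_arm", "kwargs": {"plan": [[[0.5, 0, -0.0013, 0.05, 0, 0, 0], [0.5, 0, -0.0013, 0.1, 0, 0, 0], [0.5, 0, -0.0013, 0.15, 0, 0, 0], [0.5, 0, -0.0013, 0.19, 0, 0, 0], [0.5, 0, -0.0013, 0.22, 0, 0, 0], [0.5, 0, -0.0013, 0.24, 0, 0, 0], [0.5, 0, -0.0013, 0.255, 0, 0, 0], [0.5, 0, -0.0013, 0.265, 0, 0, 0], [0.5, 0, -0.0013, 0.275, 0, 0, 0], [0.5, 0, -0.0013, 0.283, 0, 0, 0], [0.5, 0, -0.0013, 0.286, 0, 0, 0], [0.5, 0, -0.0013, 0.286, 0, 0, 0]]]}}

```text
clock: 28.92
tool_pos: [0.5454, 0.1647, 0.0428]
orientation: [-180.0, 0.1, -89.9]
force: [-0.1, 0.7, -0.0]
opening: 0.0441
gripper_force: 0.0
```

Run:
```python
from h import *
o=ctrl.get_obs(); print(o["clock"],o["tool_pos"].round(4),o["opening"],o["force"].round(2))
white_bottle()
```

```text
28.925 [0.5454 0.1647 0.0428] 0.04406098403551563 [-0.09  0.67 -0.02]
side [233 180  11   9  74] [238.1 183.4]
side [347 237  11  21 149] [351.9 249.2]
side [290 242  16  36 296] [297.3 261. ]
scene [350 110  25  15 229] [358.9 116.9]
scene [244 154  10  18 105] [248.5 165. ]
scene [285 162  16  23 198] [292.7 174.3]
```

Bottle is still in place. Close on the rail gently, in steps.

{"fn": "jog_arm", "kwargs": {"plan": [[[0.35, 0, 0, 0, 0, 0, 0], [0.25, 0, 0, 0, 0, 0, 0], [0.2, 0, 0, 0, 0, 0, 0], [0.15, 0, 0, 0, 0, 0, 0], [0.1, 0, 0, 0, 0, 0, 0], [0.0, 0, 0, 0, 0, 0, 0], [0.0, 0, 0, 0, 0, 0, 0], [0.0, 0, 0, 0, 0, 0, 0]]]}}

```text
clock: 30.02
tool_pos: [0.5439, 0.1644, 0.0426]
orientation: [179.9, 0.1, -90.0]
force: [-5.4, 0.7, 4.0]
opening: 0.0159
gripper_force: 30.0
```

Run:
```python
from h import *
o=ctrl.get_obs(); print(o["clock"],o["tool_pos"].round(4),o["opening"],o["gripper_force"],o["force"].round(2),o["moment"].round(2))
white_bottle()
```

```text
30.025 [0.5439 0.1644 0.0426] 0.01592805534357249 29.99864548444748 [-5.42  0.74  4.  ] [ 0.28  2.09 -0.03]
side [233 180  11   9  74] [238.1 183.4]
side [346 237  11  21 148] [351.2 249.2]
side [289 247  12  31 216] [294.9 263.9]
scene [350 110  25  15 229] [358.9 116.9]
scene [245 153   9  19 105] [248.8 164.5]
scene [289 165  13  20 151] [295.3 175.8]
```

{"fn": "jog_arm", "kwargs": {"plan": [[[0, 0, 0.001, 0, 0, 0, 0], [0, 0, 0.0013, -0.002, 0, 0, 0], [0, 0, 0.0013, -0.005, 0, 0, 0], [0, 0, 0.0013, -0.009, 0, 0, 0], [0, 0, 0.0013, -0.013, 0, 0, 0], [0, 0, 0.0013, -0.015, 0, 0, 0], [0, 0, 0.0013, -0.015, 0, 0, 0], [0, 0, 0.0013, -0.015, 0, 0, 0]]]}}

```text
clock: 31.12
tool_pos: [0.5439, 0.1646, 0.0577]
orientation: [180.0, 0.1, -89.9]
force: [0.1, -0.9, -7.3]
opening: 0.0158
gripper_force: 30.0
```

Run:
```python
from h import *
o=ctrl.get_obs(); print(o["clock"],o["tool_pos"].round(4),o["orientation"].round(2),o["opening"],o["gripper_force"],o["force"].round(2),o["moment"].round(2))
white_bottle()
for n in ("side","scene"):
    s=snap(n); print(n,proj(s,[.4217,.164,.153])-proj(s,[.4217,.164,.168]))
```

```text
31.125 [0.5439 0.1646 0.0577] [ 1.800e+02  1.200e-01 -8.995e+01] 0.015770012872136828 29.991016387939453 [ 0.13 -0.9  -7.32] [-0.01  0.    0.02]
side [233 180  11   9  74] [238.1 183.4]
side [346 231  12  21 155] [351.5 243.5]
side [289 241  12  32 222] [294.5 258.4]
scene [350 110  25  15 229] [358.9 116.9]
scene [244 148  10  19 109] [248.4 159.5]
scene [288 161  14  19 150] [295.1 170.9]
side [-0.09320164  5.99183227]
scene [0.46062988 5.48689569]
```

{"fn": "jog_arm", "kwargs": {"plan": [[[0, 0, 0, -0.003, 0, 0, 0], [0, 0, 0, -0.009, 0, 0, 0], [0, 0, 0, -0.017, 0, 0, 0], [0, 0, 0, -0.026, 0, 0, 0], [0, 0, 0, -0.036, 0, 0, 0], [0, 0, 0, -0.046, 0, 0, 0], [0, 0, 0, -0.056, 0, 0, 0], [0, 0, 0, -0.066, 0, 0, 0], [0, 0, 0, -0.076, 0, 0, 0], [0, 0, 0, -0.086, 0, 0, 0], [0, 0, 0, -0.094, 0, 0, 0], [0, 0, 0, -0.1, 0, 0, 0], [0, 0, 0, -0.104, 0, 0, 0], [0, 0, 0, -0.106, 0, 0, 0], [0, 0, 0, -0.106, 0, 0, 0], [0, 0, 0, -0.106, 0, 0, 0], [0, 0, 0, -0.106, 0, 0, 0], [0, 0, 0, -0.106, 0, 0, 0]]]}}

```text
clock: 33.58
tool_pos: [0.544, 0.1645, 0.1636]
orientation: [180.0, 0.1, -89.9]
force: [0.1, -0.3, -7.1]
opening: 0.0159
gripper_force: 30.0
```

Run:
```python
from h import *
o=ctrl.get_obs(); print(o["clock"],o["tool_pos"].round(4),o["orientation"].round(2),o["opening"],o["gripper_force"],o["force"].round(2),o["moment"].round(2))
white_bottle()
for n in ("side","scene"):
    s=snap(n); print(n,proj(s,[.4217,.164,.153+.121]),proj(s,[.4217,.164,.11+.121]))
    hsv=cv2.cvtColor(s["im"],cv2.COLOR_RGB2HSV); m=cv2.inRange(hsv,(105,150,80),(120,255,255)); X0=onz; p=proj(s,[.637,.175,.057+.121]); print("reel top expected",p)
    k,l,st,ce=cv2.connectedComponentsWithStats(m)
    print([(st[i],ce[i].round(1)) for i in range(1,k) if st[i,4]>20 and np.hypot(*(ce[i]-p))<40])
```

```text
33.575 [0.544  0.1645 0.1636] [ 1.800e+02  1.100e-01 -8.994e+01] 0.015852304825435787 29.99125599861145 [ 0.06 -0.35 -7.08] [-0.02 -0.05 -0.04]
side [233 180  11   9  69] [237.8 183.6]
side [346 186  13  23 177] [352.  199.8]
side [286 200  13  31 240] [291.8 217.2]
scene [241 108  10  19 118] [245.2 119.2]
scene [350 110  25  15 229] [358.9 116.9]
scene [287 124  15  19 164] [294.3 133.9]
side [353.08984104 183.66218534] [352.79361918 202.70596751]
reel top expected [250.80795875 216.0501581 ]
[(array([237, 215,  26,  14, 295], dtype=int32), array([249.7, 221.5])), (array([239, 236,  17,   8,  25], dtype=int32), array([246. , 240.9]))]
scene [242.36373358 106.41737418] [243.81591922 123.71540779]
reel top expected [318.0633316  130.39860886]
[(array([308, 129,  20,   7, 105], dtype=int32), array([317.3, 131.8])), (array([308, 143,  19,   5,  24], dtype=int32), array([317.5, 145.9]))]
```

All is as predicted: the bottle and reel are standing, and the tray is level at about 0.12 m. Handing in.

```bash
python3 -c "
from plant import ctrl
print(ctrl.close_job())"
```

```text
the job is handed in; nothing more can be done
None
```

I handed the job in at 33.6 s with the bottle standing on its own side of the tray and the tray held level by its red rail, about 12 cm above the bench. The last camera check showed the bottle and solder reel in place; I did not check the phone, marker and tape roll again at the end, and no verdict came back.

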